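# Close up a label printer and feed the first label

### The arm

A 7-joint arm with a two-finger parallel gripper is mounted at the origin on the work surface. World frame = base frame: x ahead of the robot, y to its left, z up, the work surface at z = 0. Lengths are in mm, angles in rad, forces in N, time in s.
With the tool pointing down it reaches from about 425 to 875 mm from the base axis. Payload 4.7 kg.
Tool frame: the origin (TCP) lies on the mounting face of the last link; the fingertips stand 182 mm ahead of it and the grasp point (between the pads) lies 164 mm ahead of it; z points along the fingers, y is the line along which they close (so a half turn about z gives the same grasp; the last joint's range is limited). The gripper opens to 87 mm and grips with 3 to 60 N. Pads are 19 mm wide; open, the fingers measure 117 mm over their backs; the gripper's body (75 mm by 190 mm) begins 51 mm behind the grasp point.
Start: joints at [-1.241, 0.321, -0.07, 1.45, 0.023, 1.371, -0.057], TCP at [201.891, 617.857, 404.787] pointing down, gripper open.
Joint ranges: [-2.86, 2.86], [-0.3, 2.09], [-1.38, 1.24], [0.06, 2.45], [-1.56, 4.7], [0.09, 2.05], [-2.69, 2.69]. Speed limits (rad/s): [2.57, 2.57, 3.14, 3.14, 3.14, 3.14, 3.14].

### API

Orientations are given as a unit quaternion [w, x, y, z].
In Python, from plant import telemetry, grab_frame, job gives the robot as it stands.
- The arm moves only by the tool drive_tool, never from a script. Its argument "series" is a list of rows, each a list of 2 entries, a list of its own where there are three numbers: the shift along the world's x, y, z in mm, then the turn about the world's z in degrees. A call has 1 to 20 rows; each row is the pose to reach, as a shift and turn from the pose commanded when the call began; what a row does not reach only later rows make up. A row lasts 1/8 s, in which the tool goes at most 62.5 mm and 10.7 degrees, less where a joint would pass 70% of its speed; a pose out of reach is approached as far as the arm can. A call with a gripper value outside its range is refused whole. "claw" is the opening, from 0 (shut) to 1 (fully open), set as the call begins (left out, the last holds). The fingers move at their own pace and stop on an object; the grip force is fixed at half the most. Time passes only in rows, so rows that repeat a pose let the fingers close. It gives the time, the measured TCP pose, the force, the opening and the grip force at its end, in the units of the state.
- telemetry.observe(): the state, without advancing time (a new reading comes with each control period).
- grab_frame(name): name is "scene" or "side" or "wrist"; returns a dict with "color" (384x512x3 uint8, red, green, blue), "range_z" (384x512 float32, mm along the optical axis (not along the pixel's ray), 0 where there is no reading), "intrinsics" (3x3 intrinsics, pixels), "view" (4x4, takes a point from world to camera coordinates). Camera axes: x right, y down, z forward; pixel columns grow to the right and rows downward; lengths in mm; the calibration is good to about 2 mm. A picture is of the moment at which its call begins.
- job.finish_job(): hands the job in; it is judged then, once.
The state is a dict: "clock": time; "joints": joint angles; "dq": joint speeds; "effort": joint torques, N m; "tcp_pos": TCP position; "ee_rot": TCP orientation; "force": force on the tool from outside, world axes, zero at the start; "moment": the same for the moment, N m; "grip_width": opening from 0.0 (shut) to 1.0 (fully open); "gripper_force": force on a finger pad.
Only numpy, scipy, OpenCV 4.12 (cv2) and the standard library are available. Lean on these libraries where they do the work, as an engineer would, in place of code of your own. Each camera call takes 0.05 s, during which the arm holds its last target. There are 200 camera calls.

### The job

A new roll has just been loaded into the label printer on the dispatch desk. Press its raised lid down until it clicks fully shut, then switch the printer on by pressing down the raised front end of the power rocker at the rear of the control strip, and then press the big round feed key at the front of the strip all the way down and let it come up again. Touch and press only, without lifting the lid any further: keep off the two small square keys, follow this order, and leave the other things on the desk where they are.

Things in the scene. Friction and masses are not known exactly. Their poses are not given: they have to be found in the camera images.
- printer: White label printer, fixed: 260 deep x 250 wide x 150 high. Origin: centre of its underside, on the desk; x points front (towards robot) to rear, y to its left, z up. Lid over y -123 to +35. Left of it a flat control strip, y +37 to +125, top 150 above the desk; on its centre line y = +81: feed key x = -85, small keys x = -30, rocker x = +75 (mm).
- lid (a joint): Lid angle, rad: 0 = shut; starts raised 0.25 to 0.4. Flat-topped shell 260 x 158, hinged along printer y at printer x = +120, 110 mm above the desk. Stiff hinge: stays where left, 3 to 5 N near the front pushes it down. At about 0.04 rad two snap catches resist; some 10 N in all and it clicks shut and stays, top level 150 above the desk.
- lid_front_top (a point): Middle of the lid's upper front edge, on its top surface; moves with the lid. Shut, it is at printer x = -130, y = -44, z = 150 mm. Coming down, the edge swings forward by up to 40 mm: press 30 to 80 mm behind it. Axes: the lid's own, top surface in x-y.
- power (a joint): Power rocker: angle in rad, 0 = off (front end up, as at the start), 0.4 = on (front end down, rear end up). It snaps over past the middle (0.2) and stays. It takes about 4 N at its end.
- power_front_end (a point): Top of the rocker's front end, where it is pressed, 14 mm in front of its pivot. Grey cap 36 long (printer x) x 22 wide (printer y), two flat facets meeting in a shallow V over the pivot. Off, the front end stands about 13 mm above the strip; on, about 6.
- feed (a joint): Feed key: travel in m, 0 = up, 0.005 = fully down. It springs back; about 5 N presses it fully down.
- feed_top (a point): Centre of the top of the feed key: a grey round key, 28 across, standing 8 above the control strip, pressed straight down.
- pause (a joint): Left small square key: travel in m, 0 = up, 0.004 = down, about 3 N. Not to be pressed.
- pause_top (a point): Centre of the top of the left small square key (14 x 14, 5 above the strip).
- cancel (a joint): Right small square key: travel in m, 0 = up, 0.004 = down, about 3 N. Not to be pressed.
- cancel_top (a point): Centre of the top of the right small square key (14 x 14, 5 above the strip).
- spare_roll_center (a point): Bystander, to be left alone: spare roll of labels standing on end, 96 across, 105 high (mm). The point is its centre, half-way up.
- marker_center (a point): Bystander, to be left alone: thick black marker pen lying down, 130 long, 18 across (mm). The point is its centre, half-way up.
- stapler_center (a point): Bystander, to be left alone: black desk stapler, 150 x 36 x 48 high (mm). The point is its centre, half-way up.
- mug_center (a point): Bystander, to be left alone: white mug, 82 across, 95 high (mm). The point is its centre, half-way up.
- tape_center (a point): Bystander, to be left alone: roll of packing tape lying flat, 104 across, 48 high (mm). The point is its centre, half-way up.
- cleaner_center (a point): Bystander, to be left alone: blue bottle of cleaner, 60 across, 170 high (mm). The point is its centre, half-way up.

How it is judged:
By the outcome, as a careful person would: the job done as asked, in the order asked, and still so for the second after the job is handed in, with the robot touching nothing.
It also fails if it takes over 45 s, if anything falls off the work surface, if the arm or the gripper's body presses on something with over 40 N, if the wrist force passes 120 N, or if a joint passes its speed limit or range.

## Working session

There is one attempt and no reset: what is moved stays moved. The work goes in short steps, Python scripts to look and compute and a tool call to move; the robot and the scene stay as the last step left them, time stands still between calls to the robot, and variables do not carry over. Pictures are saved under pics/ and viewed, at most 10 in all, crops included, and the job is handed in when it is done.

Besides the shell and the picture viewer there is one more tool, called after "Request:" as name(argument=value, ...) on one line, values as JSON. drive_tool: Moves the arm, as the interface text tells. Its arguments: {"type":"object","properties":{"series":{"type":"array"},"claw":{"type":"number"}},"required":["series"]}

```bash
mkdir -p pics; cat > h.py <<'E'
import numpy as np, cv2
from plant import telemetry, grab_frame, job
def cloud(f):
    K=f["intrinsics"];z=f["range_z"].astype(float);h,w=z.shape
    u,v=np.meshgrid(np.arange(w),np.arange(h))
    p=np.stack([(u-K[0,2])*z/K[0,0],(v-K[1,2])*z/K[1,1],z,np.ones_like(z)],-1)
    P=p@np.linalg.inv(f["view"]).T
    P=P[...,:3];P[z<=0]=np.nan
    return P
def save(f,n): cv2.imwrite("pics/"+n,cv2.cvtColor(f["color"],cv2.COLOR_RGB2BGR))
E
python3 - <<'E'
from h import *
fs=[grab_frame(n) for n in("scene","side")]
im=np.vstack([f["color"] for f in fs])
for n,f in zip(("scene","side"),fs):
    np.savez(n,**f); print(n,np.linalg.inv(f["view"])[:3,3].round(), (f["range_z"]>0).mean())
im=np.hstack([f["color"] for f in fs]);im=cv2.resize(im,(800,300))
save(fs[0],"scene1.png");save(fs[1],"side1.png")
s=telemetry.observe();print(s["clock"],s["tcp_pos"],s["ee_rot"],s["force"])
E
```

```text
scene [1116.  322.  915.] 0.99609375
side [ 549. -748.  573.] 0.9959716796875
0.1 [201.83969327 617.67972431 403.78334467] [-8.26455403e-05  1.57219076e-01  9.87563388e-01 -8.42456882e-04] [ 0.14973609 -0.1668814   0.06017512]
```

View pics/scene1.png

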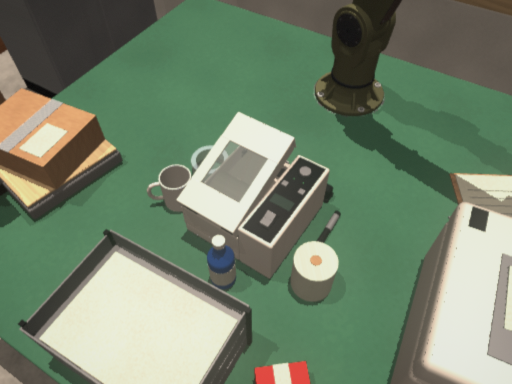

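View pics/side1.png

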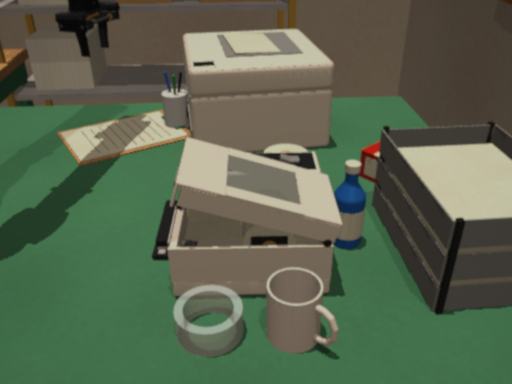

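The scene view shows the printer at about (255,190). Its raised lid is on the left, and the control strip runs from (315,165) at the front (feed key about (305,171)) to (255,235) at the rear. In the side view the lid is raised at the robot end; the tape and mug stand on the printer's right, the bottle behind it.

```bash
python3 - <<'E'
from h import *
f=dict(np.load("scene.npz"));P=cloud(f)
roi=np.zeros((384,512),bool);roi[150:275,235:335]=1
m=roi&(abs(P[...,2]-150)<5)
m8=cv2.morphologyEx(m.astype(np.uint8),cv2.MORPH_OPEN,np.ones((3,3)))
n,l,st,c=cv2.connectedComponentsWithStats(m8);print(st[1:],c[1:])
k=1+st[1:,4].argmax();s=(l==k)
xy=P[s][:,:2].astype(np.float32);r=cv2.minAreaRect(xy);print(r,cv2.boxPoints(r),np.median(P[s][:,2]))
# lid: points above 155 in lid region
roi2=np.zeros((384,512),bool);roi2[110:232,180:300]=1
m=roi2&(P[...,2]>165);q=P[m];r2=cv2.minAreaRect(q[:,:2].astype(np.float32));print(r2,cv2.boxPoints(r2),q[:,2].max())
A=np.c_[q[:,:2],np.ones(len(q))]
w=np.linalg.lstsq(A,q[:,2],rcond=None)[0];e=q[:,2]-A@w;g=abs(e)<5;w=np.linalg.lstsq(A[g],q[g,2],rcond=None)[0];print("plane",w,np.arctan(np.hypot(*w[:2])),np.degrees(np.arctan2(w[1],w[0])),g.mean())
im=f["color"][140:280,225:345];im=cv2.resize(im,None,fx=5,fy=4.2*5/4.2,interpolation=cv2.INTER_CUBIC)[:600*1]
cv2.imwrite("pics/crop1.png",cv2.cvtColor(cv2.resize(f["color"][145:265,225:345],(600,600),interpolation=cv2.INTER_CUBIC),cv2.COLOR_RGB2BGR))
E
```

```text
[[ 235  155   94   93 3345]] [[283.04215247 201.38834081]]
((585.7839965820312, 73.70545196533203), (101.98294830322266, 262.3417053222656), 86.90635681152344) [[452.0524    29.867321]
 [714.0118    15.709255]
 [719.5156   117.54358 ]
 [457.5562   131.70164 ]] 150.94083114839611
((570.078857421875, -45.17363739013672), (160.19859313964844, 206.93020629882812), 87.4814682006836) [[ 463.1939   -120.64905 ]
 [ 669.92426  -129.74208 ]
 [ 676.9638     30.301773]
 [ 470.23346    39.394806]] 225.38900873098294
plane [-3.22963132e-01  8.93203397e-03  3.76963712e+02] 0.3125003427641658 178.41580237185175 0.9177449168207024
```

View pics/crop1.png

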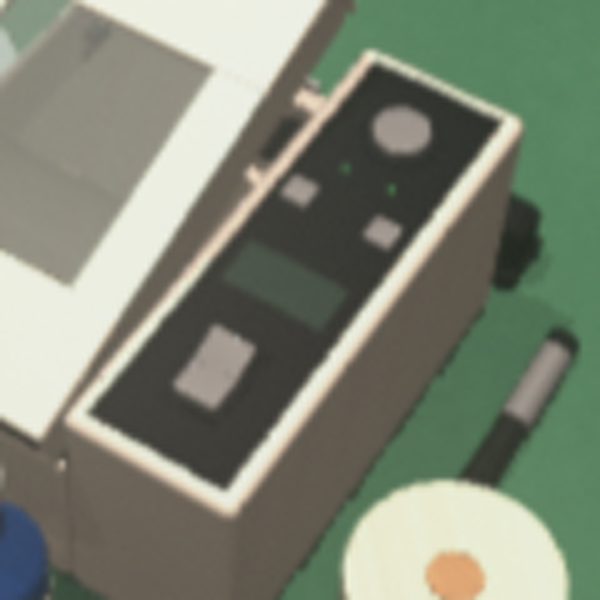

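The crop shows the feed key at full-frame pixel (305,171), the small keys at (285,183) and (302,191), and the rocker at (268,218). I'll fix these with a colour mask plus depth.

```bash
cat > keys.py <<'E'
from h import *
def tofr(f,pos,z):
    K=f["intrinsics"];V=np.linalg.inv(f["view"]);d=V[:3,:3]@np.linalg.inv(K)@[pos[0],pos[1],1];o=V[:3,3]
    return o+d*(z-o[2])/d[2]
E
python3 - <<'E'
from keys import *
f=dict(np.load("scene.npz"));P=cloud(f)
g=cv2.cvtColor(f["color"],cv2.COLOR_RGB2GRAY)
model=[];W=[]
for nm,(u,v),h,mxy in [("feed",(305,171),158,(-85,81)),("s1",(285,183),155,None),("s2",(302,191),155,None),("rocker",(268,218),157,(75,81))]:
    win=np.zeros_like(g);cv2.circle(win,(u,v),10,1,-1)
    m=((g>105)&(g<200)&(win>0)).astype(np.uint8)
    n,l,st,c=cv2.connectedComponentsWithStats(m);k=l[v,u];s=l==k
    p=tofr(f,c[k],h);print(nm,k,st[k],c[k].round(1),p.round(1),np.nanmedian(P[s],0).round(1),P[s][:,2].max().round(1))
    if mxy:W.append(p[:2]);model.append(mxy)
d=W[1]-W[0];yaw=np.arctan2(d[1],d[0]);print("yaw",np.degrees(yaw),np.hypot(*d))
yaw=np.radians(-2.8) if abs(np.degrees(yaw)+2.8)>2 else yaw
R=np.array([[np.cos(yaw),-np.sin(yaw)],[np.sin(yaw),np.cos(yaw)]])
o=np.mean([w-R@m for w,m in zip(W,model)],0);print("origin",o)
w=[-3.22963132e-01,8.93203397e-03,3.76963712e+02]
for n,m in dict(lid=(-65,-44),lid2=(-60,-44),rock=(59,81),feed=(-85,81),lidfront=(-130,-44)).items():
    q=o+R@m;print(n,q.round(1),"lid z",w[0]*q[0]+w[1]*q[1]+w[2])
E
```

```text
feed 1 [300 167  11   9  82] [304.9 170.7] [502.6  83.5 158. ] [502.7  83.6 158.5] 161.9
s1 2 [281 180   7   6  27] [284.3 182.7] [556.4  58.8 155. ] [557.9  59.2 155.1] 158.1
s2 2 [298 189   7   6  29] [301.1 191.1] [558.2 103.1 155. ] [558.5 103.  155. ] 158.1
rocker 1 [260 210  16  17 152] [267.5 218. ] [661.6  76.  157. ] [661.1  76.3 157.4] 163.4
yaw -2.7275926439176104 159.1831620602136
origin [583.20287537  -1.40276542]
lid [516.2 -42.3] lid z 209.87827619856893
lid2 [521.2 -42.5] lid z 208.26316474051586
rock [646.   76.7] lid z 169.017625640995
feed [502.2  83.6] lid z 215.53283563292294
lidfront [451.3 -39.2] lid z 230.87472515325862
```

```bash
python3 - <<'E'
from h import *
a=np.array([202,618.]);b=np.array([470,330.]);c=np.array([518,-42.])
for n in("scene","side"):
    P=cloud(dict(np.load(n+".npz")));p=P[np.isfinite(P[...,0])]
    for s,e in((a,b),(b,c)):
        d=(e-s)/np.hypot(*(e-s));r=p[:,:2]-s;t=r@d;k=(t>80)&(t<np.hypot(*(e-s)))&(abs(r@[-d[1],d[0]])<110)
        print(n,k.sum(),p[k][:,2].max() if k.any() else None)
E
```

```text
scene 5440 235.5874417704622
scene 8384 225.38900873098294
side 6477 334.82459177007024
side 4302 224.70823605140896
```

Request:
drive_tool(series=[[[0,0,25],0],[[0,0,50],0]], claw=0)

```text
clock: 0.35
tcp_pos: [201.9, 617.7, 454.4]
ee_rot: [-0.0, 0.157, 0.988, -0.001]
force: [0.1, 0.8, 0.1]
grip_width: 0.854
gripper_force: 0.0
```

```bash
python3 - <<'E'
from h import *
for n in("scene","side"):
    P=cloud(dict(np.load(n+".npz")));p=P[np.isfinite(P[...,0])]
    k=(p[:,2]>60)&(p[:,1]>170)&(p[:,0]>150)&(p[:,0]<700)&(p[:,1]<900)
    q=p[k];H,xe,ye=np.histogram2d(q[:,0],q[:,1],bins=[range(150,701,50),range(150,751,50)])
    M=np.zeros_like(H)
    for i,j,z in zip((q[:,0]//50-3).astype(int),(q[:,1]//50-3).astype(int),q[:,2]):
        if j<M.shape[1]: M[i,j]=max(M[i,j],z)
    print(n);print(M.astype(int))
E
```

```text
scene
[[  0   0   0   0   0   0   0   0   0   0   0   0]
 [  0   0   0   0   0   0   0   0   0   0   0   0]
 [  0   0   0   0   0   0   0   0   0   0   0   0]
 [  0   0   0   0   0   0   0   0   0   0   0   0]
 [  0   0   0   0   0   0   0   0   0   0   0   0]
 [  0   0   0   0   0   0   0   0   0   0   0   0]
 [  0   0   0   0   0 235 235 232   0   0   0   0]
 [  0   0   0   0   0 235 235 232   0   0   0   0]
 [  0   0   0   0   0 233 235 239   0   0   0   0]
 [110 109   0   0   0 233 233 238   0   0   0   0]
 [110 109   0   0   0 234 233 237   0   0   0   0]]
side
[[  0   0   0   0   0   0   0 336 363   0 302   0]
 [  0   0   0   0   0   0   0 335 362 355 335 335]
 [  0   0   0   0   0   0   0   0   0 315 335 333]
 [  0   0   0   0   0   0   0   0   0   0   0   0]
 [  0   0   0   0   0   0   0   0 102 158 101   0]
 [  0   0   0   0   0   0  70 222 228 231 232 231]
 [  0   0   0   0 221 234 233 233 232 232 232 232]
 [  0   0   0   0 191 233 234 233 234 234 237 239]
 [  0   0   0   0   0 232 232 239 240 239 239 239]
 [  0 107   0   0   0 232 232 237 237 238 237 237]
 [  0 107   0   0   0 232 232 236 235 235 236 234]]
```

Request:
drive_tool(series=[[[15,-24,0],0],[[45,-72,0],0],[[75,-121,0],2],[[104,-170,0],4],[[134,-218,0],6],[[160,-262,0],8],[[184,-305,0],10],[[206,-355,0],12],[[226,-408,0],14],[[246,-461,0],15],[[265,-514,0],15],[[285,-566,0],15],[[302,-613,0],15],[[312,-644,0],15],[[316,-660,0],15],[[316,-660,0],15],[[316,-660,0],15]])

```text
clock: 2.48
tcp_pos: [517.8, -40.3, 454.6]
ee_rot: [-0.0, 0.026, 1.0, 0.0]
force: [0.5, 0.4, -0.3]
grip_width: 0.01
gripper_force: 0.0
```

```bash
python3 - <<'E'
from h import *
f=grab_frame("wrist");np.savez("wrist1",**f);a=f["color"]
b=grab_frame("side")["color"]
cv2.imwrite("pics/w1.png",cv2.cvtColor(cv2.resize(np.hstack([a,b]),(800,300)),cv2.COLOR_RGB2BGR))
s=telemetry.observe();print(s["tcp_pos"],s["ee_rot"],s["force"],s["joints"])
P=cloud(f);m=(P[...,0]>480)&(P[...,0]<560)&(abs(P[...,1]+42)<20)&(P[...,2]<230);q=P[m]
if m.sum()>10:print(m.sum(),np.linalg.lstsq(np.c_[q[:,:2],np.ones(len(q))],q[:,2],rcond=None)[0],q[:,2].mean())
E
```

```text
[517.77361812 -40.38523895 454.69987437] [-1.18626997e-04  2.55362799e-02  9.99673834e-01  3.30588767e-04] [-0.06288029  0.36655957 -0.47395599] [-0.54288764  0.00759873  0.577849    1.71337573 -0.00486316  1.42209709
  1.55538795]
3188 [-3.23699120e-01  1.41747769e-02  3.79018402e+02] 214.0420119891372
```

View pics/w1.png

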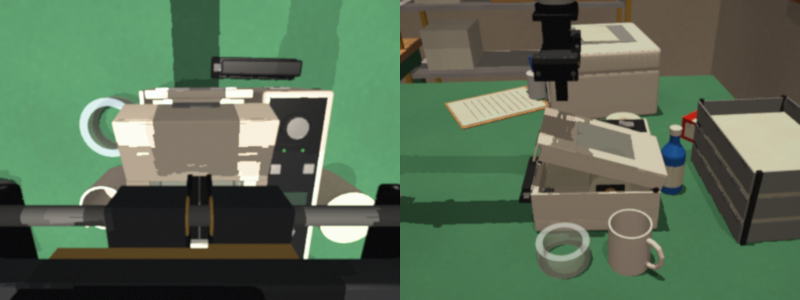

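The left (wrist) half shows the closed fingers over the lid's middle, with the strip and feed key at about (297,127) to the right. The side half shows the fingertips clear above the lid.

Request:
drive_tool(series=[[[0,-2,-20],0],[[0,-2,-45],0],[[0,-2,-55],0],[[0,-2,-61],0],[[0,-2,-67],0],[[0,-2,-73],0],[[0,-2,-79],0],[[0,-2,-85],0],[[0,-2,-91],0],[[0,-2,-97],0],[[0,-2,-102],0],[[0,-2,-107],0],[[0,-2,-110],0]])

```text
clock: 4.2
tcp_pos: [517.8, -44.1, 344.4]
ee_rot: [-0.0, 0.027, 1.0, 0.0]
force: [-0.1, -0.7, 1.6]
grip_width: 0.006
gripper_force: 1.1
```

Request:
drive_tool(series=[[[0,0,-3],0],[[0,0,-5],0],[[0,0,-7],0],[[0,0,-9],0],[[0,0,-11],0],[[0,0,-13],0],[[0,0,-14],0],[[0,0,-14],0]])

```text
clock: 5.2
tcp_pos: [517.9, -44.3, 332.5]
ee_rot: [0.0, 0.027, 1.0, 0.0]
force: [-6.4, -0.2, 14.6]
grip_width: 0.004
gripper_force: 7.2
```

Request:
drive_tool(series=[[[0,0,-2],0],[[0,0,-3],0],[[0,0,-3],0]])

```text
clock: 5.58
tcp_pos: [518.0, -44.6, 332.3]
ee_rot: [0.0, 0.027, 1.0, 0.001]
force: [-14.4, 0.5, 32.7]
grip_width: 0.009
gripper_force: 15.9
```

Request:
drive_tool(series=[[[0,0,3],0],[[0,0,20],0],[[0,0,60],0],[[25,24,80],0],[[60,57,80],0],[[95,90,80],0],[[120,115,80],0],[[128,121,80],0],[[128,121,80],0],[[128,121,80],0]])

```text
clock: 6.82
tcp_pos: [645.4, 75.0, 408.2]
ee_rot: [0.0, 0.028, 1.0, -0.0]
force: [0.1, 0.6, 0.2]
grip_width: 0.003
gripper_force: 0.0
```

```bash
python3 - <<'E'
from keys import *
f=grab_frame("side");P=cloud(f)
m=(P[...,0]>470)&(P[...,0]<690)&(P[...,1]>-110)&(P[...,1]<20)&(P[...,2]>135)&(P[...,2]<200);q=P[m]
print("lid",m.sum(),np.linalg.lstsq(np.c_[q[:,:2],np.ones(len(q))],q[:,2],rcond=None)[0],np.median(q[:,2]))
s=telemetry.observe();print(s["tcp_pos"],s["force"],s["clock"])
w=grab_frame("wrist");np.savez("wrist2",**w);g=grab_frame("scene");np.savez("scene2",**g)
cv2.imwrite("pics/w2.png",cv2.cvtColor(cv2.resize(np.hstack([w["color"],g["color"][100:292,140:396].repeat(2,0).repeat(2,1)]),(800,300)),cv2.COLOR_RGB2BGR))
P=cloud(w);u=w["view"]@[645.5,76.7,163,1];u=w["intrinsics"]@u[:3];print("rocker front px wrist",u[:2]/u[2])
P=cloud(g);k=(abs(P[...,0]-660)<30)&(abs(P[...,1]-76)<7)&(P[...,2]>150)&(P[...,2]<170)
q=P[k];o=q[:,0].argsort();print(q[o][::6].round(1))
E
```

```text
lid 5403 [-1.17080036e-03  3.20582177e-04  1.50073815e+02] 149.4862143502508
[645.33407222  75.06494594 408.31850145] [0.31493804 0.58290268 0.18280359] 6.875
rocker front px wrist [256.46527112 205.43531482]
[[630.5  69.3 151.8]
 [633.   75.8 151.9]
 [635.4  69.6 150.3]
 [645.   74.8 161.9]
 [647.8  79.  161. ]
 [648.9  72.  164.7]
 [651.   78.3 160.7]
 [653.3  77.2 158.9]
 [655.2  73.4 158.5]
 [657.   69.5 157.7]
 [659.2  70.8 157.6]
 [660.6  81.6 156.2]
 [662.9  77.9 156.3]
 [665.9  77.2 155.8]
 [668.   73.5 155.5]
 [669.5  69.5 154.4]
 [672.7  71.3 156.1]
 [674.6  75.  153.6]
 [677.3  74.1 152.6]
 [678.7  70.  151.1]
 [679.7  78.  151.1]
 [682.   79.4 151.3]
 [684.6  76.  152. ]
 [687.   74.9 150.3]]
```

View pics/w2.png

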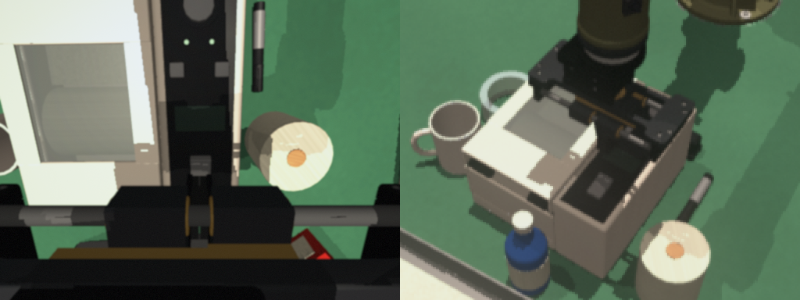

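The lid's surface is level at 149.5 mm, so it is shut. In the wrist half the fingertips stand over the rocker's front end at (200,160).

Request:
drive_tool(series=[[[0,2,-25],0],[[0,2,-48],0],[[0,2,-57],0],[[0,2,-60],0],[[0,2,-62],0],[[0,2,-64],0],[[0,2,-66],0],[[0,2,-68],0],[[0,2,-70],0],[[0,2,-71],0],[[0,2,-71],0]])

```text
clock: 8.35
tcp_pos: [646.1, 78.8, 338.6]
ee_rot: [0.001, 0.027, 1.0, 0.0]
force: [-3.0, -0.4, 9.3]
grip_width: 0.007
gripper_force: 4.6
```

Request:
drive_tool(series=[[[0,0,-1],0],[[0,0,-2],0],[[0,0,-2],0],[[0,0,10],0],[[0,0,40],0],[[-35,1,60],0],[[-85,4,60],0],[[-125,6,60],0],[[-143,7,60],0],[[-143,7,60],0],[[-143,7,60],0]])

```text
clock: 9.72
tcp_pos: [503.6, 85.8, 397.0]
ee_rot: [0.001, 0.027, 1.0, 0.0]
force: [-0.0, -0.4, 0.1]
grip_width: 0.01
gripper_force: 0.0
```

```bash
python3 - <<'E'
from keys import *
g=grab_frame("scene");np.savez("scene3",**g);P=cloud(g)
k=(abs(P[...,0]-660)<22)&(abs(P[...,1]-76)<7)&(P[...,2]>150)&(P[...,2]<170)
q=P[k];o=q[:,0].argsort();print(q[o][::8].round(1))
s=telemetry.observe();print(s["tcp_pos"],s["force"],s["clock"])
E
```

```text
[[638.7  81.5 151.7]
 [644.8  82.3 156.1]
 [648.2  81.8 156.1]
 [651.7  81.3 156.3]
 [654.4  82.9 157.1]
 [656.9  77.  155.7]
 [661.3  72.  157.4]
 [665.3  81.7 158.5]
 [669.4  71.7 159.7]
 [673.6  71.8 161.3]
 [675.7  75.5 163.1]
 [676.9  78.7 159.5]
 [677.9  72.  151.6]
 [679.7  80.4 153. ]]
[503.69108519  85.77630031 396.80786994] [-0.56832649 -0.01603661  0.38596597] 9.775
```

The rocker is on: its rear end is now at 163 mm and its front end at 156. Next is the feed key.

Request:
drive_tool(series=[[[-1,-2,-25],0],[[-1,-2,-45],0],[[-1,-2,-53],0],[[-1,-2,-56],0],[[-1,-2,-58],0],[[-1,-2,-60],0],[[-1,-2,-62],0],[[-1,-2,-63],0],[[-1,-2,-64],0],[[-1,-2,-64],0]])

```text
clock: 11.02
tcp_pos: [502.2, 83.5, 335.4]
ee_rot: [0.0, 0.027, 1.0, 0.001]
force: [-7.1, -2.7, 16.9]
grip_width: 0.009
gripper_force: 8.6
```

Request:
drive_tool(series=[[[0,0,-1],0],[[0,0,-1],0],[[0,0,4],0],[[0,0,12],0],[[0,0,50],0],[[0,0,100],0],[[-20,0,130],0],[[-20,0,130],0],[[-20,0,130],0]])

```text
clock: 12.15
tcp_pos: [481.9, 84.1, 461.9]
ee_rot: [-0.0, 0.027, 1.0, 0.0]
force: [1.0, -0.5, -0.5]
grip_width: 0.004
gripper_force: 0.0
```

```bash
python3 - <<'E'
from keys import *
g=grab_frame("scene");P=cloud(g);w=grab_frame("wrist");Q=cloud(w)
def z(P,x,y,r):
    k=np.hypot(P[...,0]-x,P[...,1]-y)<r;return k.sum(),np.nanmedian(P[k],0).round(1) if k.any() else None
for n,a in dict(feed=(502.5,83.6,9),s1=(557,59,4),s2=(558.5,103,4),rear=(674,75,3),front=(647,77,3),lid=(540,-80,15)).items(): print(n,z(P,*a),z(Q,*a))
s=telemetry.observe();print(s["tcp_pos"],s["force"],s["clock"])
cv2.imwrite("pics/w4.png",cv2.cvtColor(cv2.resize(np.hstack([w["color"],g["color"]]),(800,300)),cv2.COLOR_RGB2BGR))
E
```

```text
feed (np.int64(259), array([504.9,  83.3, 397.4])) (np.int64(232), array([502.5,  83.7, 159.2]))
s1 (np.int64(7), array([557.1,  58. , 155.2])) (np.int64(0), None)
s2 (np.int64(6), array([558.5, 103.4, 156. ])) (np.int64(0), None)
rear (np.int64(8), array([675.7,  73.8, 162.5])) (np.int64(0), None)
front (np.int64(4), array([647. ,  77.9, 158.1])) (np.int64(0), None)
lid (np.int64(89), array([539.6, -79.4, 148.4])) (np.int64(517), array([539.9, -79.9, 149.2]))
[481.89952545  84.00511886 461.22847813] [-0.55142632  0.09750908  0.16934661] 12.25
```

View pics/w4.png

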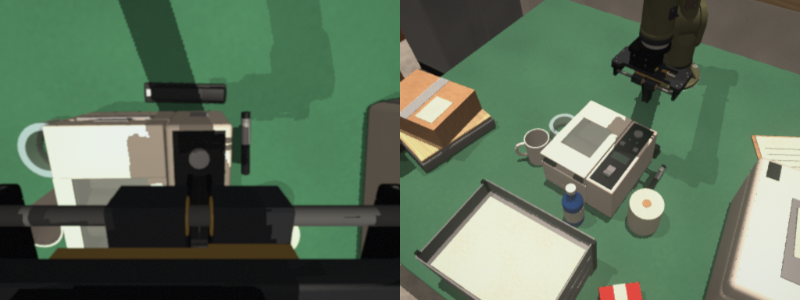

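The wrist half shows the feed key at (199,158), back up at 159 mm. The scene half shows the lid shut, everything else in place and the arm clear.

```bash
python3 -c "
from plant import job;print(job.finish_job())"
```

```text
the job is handed in; nothing more can be done
None
```

The printer lid is shut, the power rocker is on, and the feed key was pressed fully down and came back up, in that order; nothing else was moved, and the job was handed in with the robot's clock at about 12 s.

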